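Unlock, close and switch on the sheet press

ROBOT

A 7-joint arm with a two-finger parallel gripper is mounted at the origin on the work surface. World frame = base frame: x ahead of the robot, y to its left, z up, the work surface at z = 0. Lengths are in m, angles in rad, forces in N, time in s.
With the tool pointing down it reaches from about 0.425 to 0.95 m from the base axis. Payload 16.7 kg.
Tool frame: the origin (TCP) lies at the very end of the fingers, on their centre line; the grasp point (between the pads) lies 19 mm behind it; z points along the fingers, y is the direction in which the jaws open and shut (so a half turn about z gives the same grasp; the last joint's range is limited). The gripper opens to 94 mm and grips with 3 to 60 N. Pads are 16 mm wide; open, the fingers measure 119 mm over their backs; the gripper's body (75 mm by 177 mm) begins 78 mm behind the grasp point.
Start: joints at [1.135, 0.426, 0.074, 1.606, -0.034, 1.111, -0.067], TCP at [0.191, -0.647, 0.205] pointing down, gripper open.
Joint ranges: [-2.85, 2.85], [-0.5, 2.14], [-1.23, 1.37], [0.21, 2.46], [-1.02, 4.16], [0.16, 2.05], [-2.73, 2.73]. Speed limits (rad/s): [1.89, 1.89, 2.39, 2.39, 3.01, 3.01, 3.01].

INTERFACE

Orientations are given as a 3x3 rotation matrix whose columns are the frame's x, y, z axes.
In Python, from cell import get_state, cams, hand_in gives the robot as it stands.
- The arm moves only by the tool apply_moves, never from a script. Its argument "commands" is a list of rows, each an object with "travel": the shift along the tool's x, y, z in units of 40 mm (1.0 is 40 mm), a list of three; "twist": the turn, a rotation vector about the tool's x, y, z in degrees, a list of three. In form: [{"travel": [dx, dy, dz], "twist": [wx, wy, wz]}, ...]. A call has 1 to 20 rows; each row is the pose to reach, as a shift and turn from the pose commanded when the call began, along the tool's axes at that moment; what a row does not reach only later rows make up. A row lasts 1/8 s, in which the tool goes at most 62.5 mm and 10.7 degrees, less where a joint would pass 70% of its speed; a pose out of reach is approached as far as the arm can. A call with a gripper value outside its range is refused whole. "gripper" is the closure, from 0 (fully open) to 1 (shut), set as the call begins (left out, the last holds). The fingers move at their own pace and stop on an object; "force" is the grip in N (left out, the last holds). Time passes only in rows, so rows that repeat a pose let the fingers close. It gives the time, the measured TCP pose, the force and the opening at its end, in the units of the state.
- get_state(): the state, without advancing time (a new reading comes with each control period).
- cams.read_camera(name): name is "side" or "top"; returns (picture, depth): 400x640x3 uint8, blue, green, red; 400x640 float32, m along the optical axis (not along the pixel's ray), 0 where there is no reading.
- cams.get_calibration(name): a dict with "mtx" (3x3 intrinsics, pixels), "origin" and "attitude" of the camera in the world. Camera axes: x right, y up, looking along -z (the intrinsics and any distortion apply to the point x, -y, -z); pixel columns grow to the right and rows downward; lengths in m; the calibration is good to about 2 mm. A picture is of the moment at which its call begins. get_calibration takes no time and is no camera call.
- hand_in(): hands the job in, once; it reports no verdict.
The state is a dict: "t": time; "joint_positions": joint angles; "qd": joint speeds; "joint_torque": joint torques, N m; "tcp_pos": TCP position; "tcp_rot": TCP orientation; "ft_force": force on the tool from outside, world axes, zero at the start; "wrist_torque": the same for the moment, N m; "finger_gap": finger opening in m.
Only numpy, scipy, OpenCV 4.12 (cv2) and the standard library are available. Lean on these libraries where they do the work, as an engineer would, in place of code of your own. Each camera call takes 0.05 s, during which the arm holds its last target.

TASK

Set the lever press going on the sheet that is already in it. First draw the safety bolt fully out sideways so that the lever is free, then push the lever's handle all the way down to close the press, and only then flip the toggle switch on the control box over to its other side until it snaps on. Leave the inkstone, the ink-stick box and the brush pot where they are.

Things in the scene. Friction and masses are not known exactly. Their poses are not given: they have to be found in the camera images.
- press: Fixed grey lever press, bolted down. Origin on the table; z up; its +x (rear) is within 0.35 rad of the robot's +x, +y is its left. Press frame, mm: base plate x -130..150, y -115..215, 20 high; bridge x 15..125, y -109..109, top z 135; bolt guide block on it x 12..48, y -87..-43, top z 205; control box x -90..20, y 125..205, top z 80. The plate under the bridge moves with the lever.
- handle_hinge (a point): Centre of the lever's hinge pin, fixed on the press at (100, 0, 165) mm in the press frame. The lever swings about the press's y axis here, in the plane y = 0. Its bar, 26 mm wide and 22 mm thick, slopes up from here towards the robot (press -x).
- handle_pad (a point): Middle of the upper face of the black handle at the lever's free end; moves with it. The handle is a flat block 75 mm wide (along press y), 55 mm along the lever, 22 mm thick. This point lies 185 mm along the lever from the hinge and 11 mm above the lever's centre line.
- handle (a joint): Lever angle in rad: 0 = fully raised (0.80 rad above level), 0.76 = fully down on its stop (0.04 rad above level), press closed. Stiff hinge: stays where it is left; pushing the handle down takes about 3 to 8 N. With the bolt in, the lever is blocked at about 0.1.
- bolt_tab (a point): Middle of the top edge of the safety bolt's upright steel tab; moves with it. The bolt is a 14 mm round bar along press y at x 30, z 190 mm, passing under the lever. The tab at its right end is 55 mm wide (press x), 10 thick (press y), from z 166.5 to 241.5. With the bolt fully in the tab's middle is at y -150, leaving 58 mm between tab and guide block.
- bolt (a joint): How far the bolt is drawn out, m: 0 = fully in (lever blocked), 0.05 = fully out on its stop. It slides out along the press's -y (away from the lever, to the right) and stays where it is left; takes about 3 N.
- toggle_tip (a point): Centre of the 24 mm ball at the end of the steel toggle switch lever; moves with it. The lever is a 12 mm round rod; the ball's centre is 75 mm from its pivot, which is at (-35, 165, 84) mm in the press frame. It swings about the press's y axis.
- toggle (a joint): Toggle angle, rad: 0 = off, leaning 0.4 rad to the press's -x side (towards the robot); 0.8 = on, leaning 0.4 rad to the +x side. Snap-over: it springs to the nearer end from either side of the centre at 0.4. About 2 to 3 N at the ball starts it.
- inkstone: Bystander: black slab 130 x 80 x 24 mm with a hollow, loose on the table in front of the press. Origin under its centre.
- ink_box: Bystander: dark green box 120 x 45 x 28 mm, loose on the table in front of the press. Origin under its centre.
- brush_pot: Bystander: white round pot, 76 mm across and 90 mm high, with three brushes reaching up to 190 mm, loose on the table left of the press. Origin under its centre.

How it is judged:
By the outcome, as a careful person would: the job done as asked, in the order asked, and still so for the second after the job is handed in, with the robot touching nothing.
It also fails if it takes over 51 s, if anything falls off the work surface, if the arm or the gripper's body presses on something with over 40 N, if the wrist force passes 120 N, or if a joint passes its speed limit or range.

## Working session

There is one attempt and no reset: what is moved stays moved. The work goes in short steps, Python scripts to look and compute and a tool call to move; the robot and the scene stay as the last step left them, time stands still between calls to the robot, and variables do not carry over. Pictures are saved under pics/ and viewed, and the job is handed in when it is done.

Besides the shell and the picture viewer there is one more tool, called after "Emit:" as name(argument=value, ...), one argument or row to a line, values as JSON. apply_moves: Moves the arm, as the interface text tells. Its arguments: {"type":"object","properties":{"commands":{"type":"array","items":{"type":"object","properties":{"travel":{"type":"array","items":{"type":"number"}},"twist":{"type":"array","items":{"type":"number"}}}}},"gripper":{"type":"number"},"force":{"type":"number"}},"required":["commands"]}

```bash
mkdir -p pics
python3 - <<'E'
from cell import get_state, cams
import cv2, numpy as np
s=get_state(); print(s)
for n in("side","top"):
    im,d=cams.read_camera(n); cv2.imwrite(f"pics/{n}0.png",im); np.save(f"{n}0.npy",d); np.save(f"{n}0im.npy",im)
    print(n,cams.get_calibration(n))
E
```

```text
{'t': 0.0, 'joint_positions': array([ 1.13451526,  0.4267079 ,  0.07388241,  1.60661561, -0.03411787,
        1.11076837, -0.06711315]), 'qd': array([-4.73451653e-04, -6.66410548e-04,  5.32901193e-04, -3.16112201e-05,
       -1.97019758e-03, -4.29693001e-04, -1.99829329e-03]), 'joint_torque': array([-1.12169389e-03, -9.35804200e+01,  3.66585709e+00, -4.54191041e+01,
       -4.89101897e-02,  2.00897263e-02,  7.06687615e-05]), 'tcp_pos': array([ 0.1907689 , -0.64703098,  0.20478882]), 'tcp_rot': array([[ 9.59182464e-01,  2.82787576e-01, -4.33051814e-04],
       [ 2.82787894e-01, -9.59181766e-01,  1.16063912e-03],
       [-8.71610813e-05, -1.23572650e-03, -9.99999233e-01]]), 'ft_force': array([ 0.03327194, -0.28400597, -0.53616095]), 'wrist_torque': array([ 0.00486504,  0.00209013, -0.01523349]), 'finger_gap': 0.09420486167514254}
side {'mtx': array([[471.81645579,   0.        , 317.38539282],
       [  0.        , 471.81645579, 206.59353102],
       [  0.        ,   0.        ,   1.        ]]), 'origin': array([0.24400409, 0.65620402, 0.99496314]), 'attitude': array([[-0.8936217 ,  0.33857257, -0.29463345],
       [-0.44859839, -0.69444925,  0.56258308],
       [-0.01413278,  0.63490854,  0.77245803]])}
top {'mtx': array([[364.4268226 ,   0.        , 324.29893634],
       [  0.        , 364.4268226 , 197.45808452],
       [  0.        ,   0.        ,   1.        ]]), 'origin': array([0.44606742, 0.04760209, 0.9259713 ]), 'attitude': array([[ 5.25812836e-04,  9.87174531e-01, -1.59643881e-01],
       [-9.99573870e-01, -4.14046300e-03, -2.88952409e-02],
       [-2.91856454e-02,  1.59591045e-01,  9.86751689e-01]])}
```

View pics/side0.png

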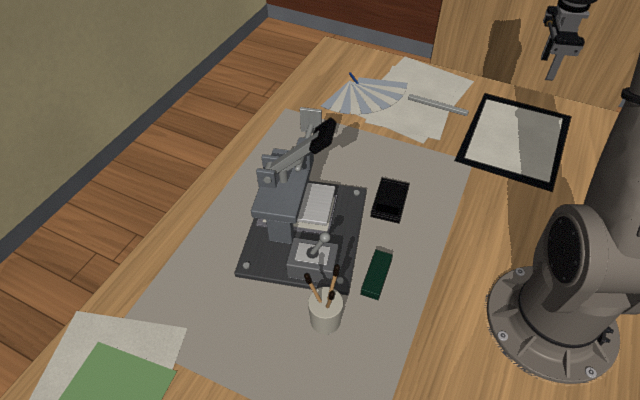

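View pics/top0.png

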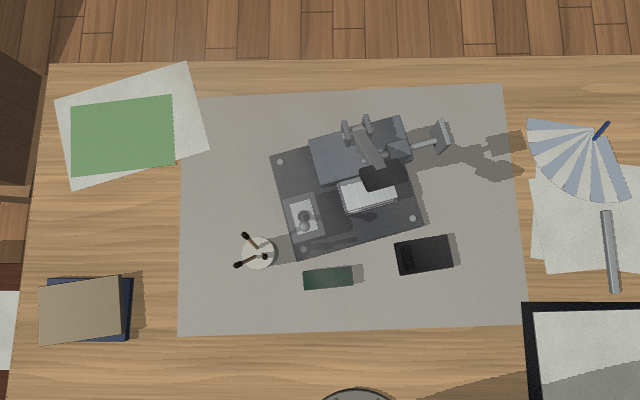

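```bash
cat > h.py <<'E'
import numpy as np, cv2
from cell import get_state, cams
from scipy.optimize import least_squares
def cloud(n,d):
    c=cams.get_calibration(n);K=c['mtx'];v,u=np.mgrid[0:400,0:640];
    P=np.stack([(u-K[0,2])/K[0,0]*d,-(v-K[1,2])/K[1,1]*d,-d],-1)
    return P@c['attitude'].T+c['origin']
def proj(n,X):
    c=cams.get_calibration(n);K=c['mtx'];p=(np.atleast_2d(X)-c['origin'])@c['attitude']
    return np.stack([K[0,2]+K[0,0]*p[:,0]/-p[:,2],K[1,2]+K[1,1]*p[:,1]/p[:,2]],-1)
def sdf(P,lo,hi):
    lo=np.array(lo)/1e3;hi=np.array(hi)/1e3
    q=np.abs(P-(lo+hi)/2)-(hi-lo)/2
    return np.linalg.norm(np.maximum(q,0),axis=1)+np.minimum(q.max(1),0)
def lever(P,a):
    e=0.8-a;q=P-np.array([.1,0,.165]);c,s=np.cos(e),np.sin(e)
    al=-q[:,0]*c+q[:,2]*s; up=q[:,0]*s+q[:,2]*c
    return np.stack([al,q[:,1],up],1)
def model(P,a=0,b=0,tog=0):
    D=[sdf(P,(-130,-115,-50),(150,215,20)),sdf(P,(15,-109,100),(125,109,135)),sdf(P,(12,-87,135),(48,-43,205)),
       sdf(P,(-90,125,20),(20,205,80)),sdf(P,(2.5,-155-b*1e3,166.5),(57.5,-145-b*1e3,241.5))]
    L=lever(P,a);D+=[sdf(L,(0,-13,-11),(185,13,11)),sdf(L,(157,-37.5,-11),(212,37.5,11))]
    return np.min(D,0)
def topress(W,p):
    c,s=np.cos(p[2]),np.sin(p[2]);d=W-np.array([p[0],p[1],p[3] if len(p)>3 else 0])
    return np.stack([d[:,0]*c+d[:,1]*s,-d[:,0]*s+d[:,1]*c,d[:,2]],1)
def toworld(X,p):
    X=np.atleast_2d(X);c,s=np.cos(p[2]),np.sin(p[2])
    return np.stack([p[0]+X[:,0]*c-X[:,1]*s,p[1]+X[:,0]*s+X[:,1]*c,X[:,2]],1)
E
python3 - <<'E'
from h import *
A=[]
for n in("top","side"):
    W=cloud(n,np.load(n+"0.npy"));d=np.load(n+"0.npy")
    A.append(W[(d>0)&(W[...,2]>.008)&(W[...,2]<.4)&(abs(W[...,0]-.62)<.25)&(abs(W[...,1]-.02)<.33)])
    print(n,len(A[-1]))
def fit(W):
    best=None
    for y0 in(-.3,-.1,.1,.3):
        f=lambda p:model(topress(W,p),p[4],p[5])
        r=least_squares(f,[.64,0.02,y0,0,0,0],loss='soft_l1',f_scale=.004)
        if best is None or r.cost<best.cost:best=r
    print(best.x.round(4),best.cost,np.median(abs(best.fun)),np.mean(abs(best.fun)<.004));return best
fit(A[0]);fit(A[1]);r=fit(np.vstack(A));np.save('p.npy',r.x)
W=np.vstack(A);p=r.x
for n in("top","side"):
    im=np.load(n+"0im.npy").copy();im=cv2.resize(im,None,fx=1.25,fy=1.25)
    pts=toworld(np.array([[-130,-115,20],[150,-115,20],[150,215,20],[-130,215,20],[15,-109,135],[125,-109,135],[125,109,135],[15,109,135],[-90,125,80],[20,125,80],[20,205,80],[-90,205,80],[2.5,-150,241.5],[57.5,-150,241.5],[-35-75*np.sin(.4),165,84+75*np.cos(.4)],[100,0,165]])/1e3,p)
    q=(proj(n,pts)*1.25).round().astype(int)
    for k in(0,4,8):cv2.polylines(im,[q[k:k+4]],True,(0,0,255),1)
    for k in(12,13,14,15):cv2.circle(im,tuple(map(int,q[k])),3,(0,255,0),1)
    cv2.imwrite(f"pics/{n}fit.png",im)
E
```

```text
top 19681
side 17754
[ 5.840e-01 -2.690e-02  2.255e-01  3.000e-04 -1.397e-01 -0.000e+00] 1.06592348146356 0.003544632251943451 0.5140998932981048
[ 0.5811 -0.0094  0.2037  0.0016 -0.1629  0.0163] 1.173654366346637 0.00813425925899762 0.40571138898276443
[ 0.5837 -0.0222  0.2082  0.0008 -0.1424  0.0037] 2.265748045516338 0.005414410708279017 0.4598637638573527
```

View pics/topfit.png

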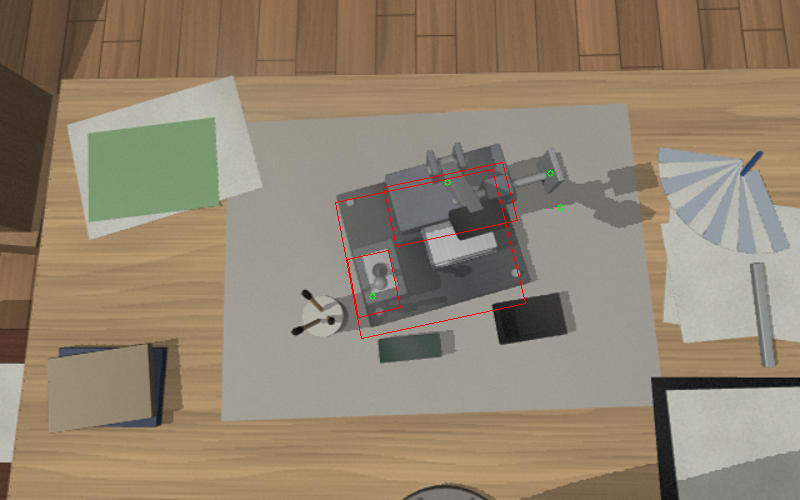

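Run:
```python
from h import *
d=np.load("top0.npy")
for lo,hi in((.012,.028),(.072,.088),(.127,.143)):
  for n in("top","side"):
    d=np.load(n+"0.npy");W=cloud(n,d);m=((d>0)&(W[...,2]>lo)&(W[...,2]<hi)).astype(np.uint8)*255
    cv2.imwrite(f"pics/m_{n}_{int(lo*1000)}.png",m)
t=np.vstack([np.hstack([cv2.imread(f"pics/m_{n}_{k}.png")[50:320:1,150:500] for k in(12,72,127)]) for n in("top","side")])
cv2.imwrite("pics/mm.png",cv2.resize(t,(800,412)))
```

```text
(no output)
```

View pics/mm.png

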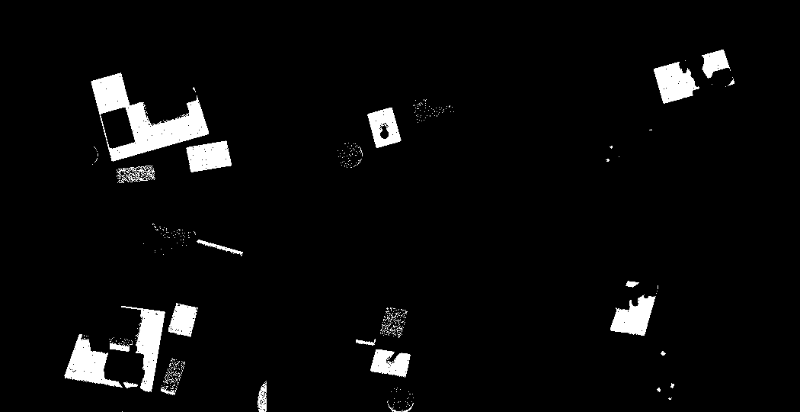

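Run:
```python
from h import *
from scipy.ndimage import label
S={}
for n in("top","side"):
    d=np.load(n+"0.npy");W=cloud(n,d);L=[]
    for lo,hi in((.014,.026),(.074,.086),(.129,.141)):
        m=(d>0)&(W[...,2]>lo)&(W[...,2]<hi)&(abs(W[...,1])<.3)&(W[...,0]>.4)
        m=cv2.morphologyEx(m.astype(np.uint8),cv2.MORPH_OPEN,np.ones((3,3)))
        l,k=label(m);sz=np.bincount(l.ravel());sz[0]=0;j=sz.argmax();P=W[l==j]
        if sz.size>2 and lo<.02:
            P=np.vstack([W[l==i] for i in range(1,k+1) if sz[i]>60 and i==j])
        L.append(P);r=cv2.minAreaRect((P[:,:2]*1000).astype(np.float32));print(n,lo,len(P),np.round(r[0],1),np.round(r[1],1),round(r[2],2),'z',P[:,2].mean().round(4))
    S[n]=L
fp=[((-130,-115),(150,215)),((-90,125),(20,205)),((15,-109),(125,109))]
def f(p,src):
    R=[]
    for n in src:
        for P,(lo,hi) in zip(S[n],fp):
            q=topress(P,p)[:,:2]*1e3;lo=np.array(lo);hi=np.array(hi)
            R.append(np.maximum(np.maximum(lo-q,q-hi),0).ravel())
            # extents should reach the edges
            R.append(3*(np.r_[np.percentile(q,0.7,0)-lo,np.percentile(q,99.3,0)-hi] if (n=='top' and lo[0]!=15) else np.zeros(4)))
    return np.concatenate(R)
for src in(("top",),("side",),("top","side")):
    r=least_squares(lambda p:f(p,src),[.62,-.03,.25],loss='soft_l1',f_scale=2,x_scale=[.01,.01,.02],diff_step=1e-4);print(src,r.x.round(4),r.cost)
p=r.x;np.save('p.npy',p)
for n in("top","side"):
    im=np.load(n+"0im.npy").copy();im=cv2.resize(im,None,fx=1.25,fy=1.25)
    pts=toworld(np.array([[-130,-115,20],[150,-115,20],[150,215,20],[-130,215,20],[15,-109,135],[125,-109,135],[125,109,135],[15,109,135],[-90,125,80],[20,125,80],[20,205,80],[-90,205,80],[2.5,-150,241.5],[57.5,-150,241.5],[-35-75*np.sin(.4),165,84+75*np.cos(.4)],[100,0,165]])/1e3,p)
    q=(proj(n,pts)*1.25).round().astype(int)
    for k in(0,4,8):cv2.polylines(im,[q[k:k+4]],True,(0,0,255),1)
    for k in(12,13,14,15):cv2.circle(im,tuple(map(int,q[k])),3,(0,255,0),1)
    cv2.imwrite(f"pics/{n}fit2.png",im)
```

```text
top 0.014 6393 [612.5  22.2] [279.3 330. ] 15.68 z 0.02
top 0.074 1364 [538.3 120.6] [109.9  79.8] 15.8 z 0.0804
top 0.129 1989 [669.6  41.8] [110.3 111. ] 15.96 z 0.1348
side 0.014 2369 [511.4  -6.6] [ 85.2 335.4] 20.02 z 0.021
side 0.074 1171 [539.8 122.5] [109.7  81.6] 15.77 z 0.0814
side 0.129 1770 [676.3  22.1] [109.9 157.7] 15.23 z 0.136
('top',) [ 0.6169 -0.0285  0.2794] 64.35445416006411
('side',) [ 0.6179 -0.0267  0.2768] 2.4913030629451764
('top', 'side') [ 0.6169 -0.0278  0.2745] 82.49759807560615
```

View pics/topfit2.png

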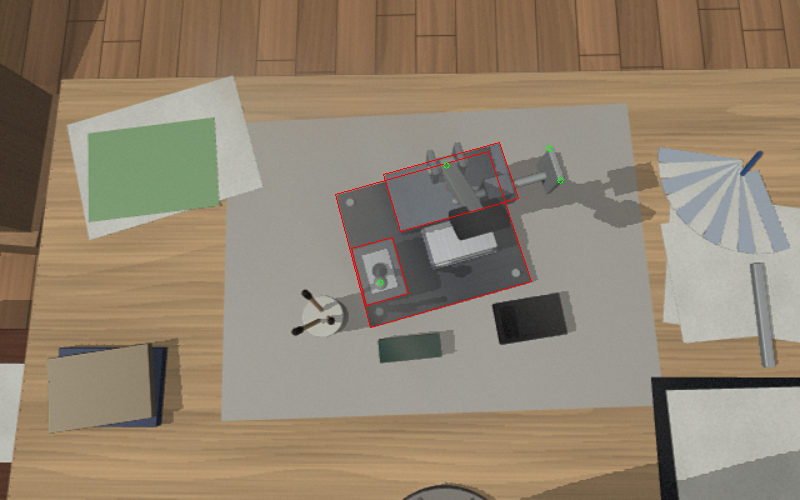

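View pics/sidefit2.png

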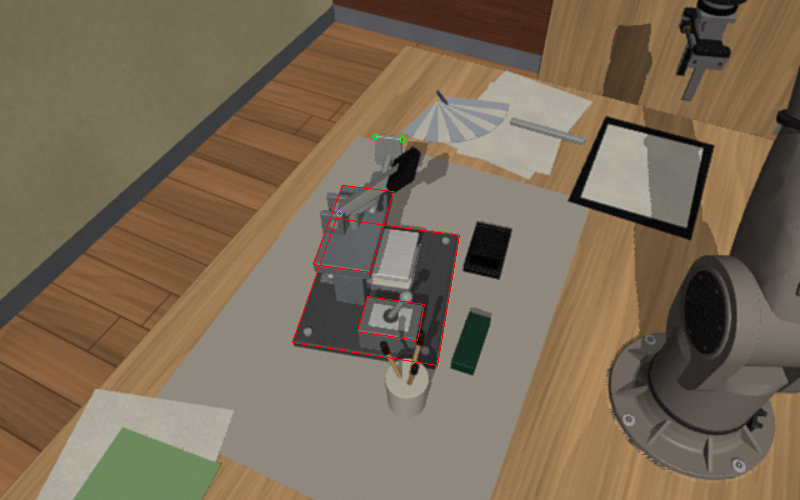

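```bash
cat >> h.py <<'E'
PR=np.array([.6172,-.0275,.2765])
def rel(*pts):
    s=get_state();R=s['tcp_rot'];print('t',s['t'],'tcp',s['tcp_pos'].round(4),'F',s['ft_force'].round(1),'gap',round(s['finger_gap'],4),'yaw',np.arctan2(R[1,0],R[0,0]).round(4),'press-mm',(topress(s['tcp_pos'][None],PR)[0]*1e3).round(1))
    for x in pts:
        w=toworld(np.array(x)/1e3,PR)[0];print(x,w.round(3),'units',(R.T@(w-s['tcp_pos'])/.04).round(3))
E
python3 - <<'E'
from h import *
rel((30,-150,300),(30,-150,209),(30,-200,209))
for n in("top",):
    d=np.load(n+"0.npy");W=cloud(n,d)
    for k in((253,258),(237,247),(265,239)):print(k,(topress(W[k][None],PR)*1e3).round(0),W[k].round(3))
    m=(d>0)&(W[...,2]>.085);m[:, :200]=0;m[:,290:]=0;m[:210]=0;m[290:]=0
    Q=topress(W[m],PR)*1e3;print(Q.min(0),Q.max(0))
E
```

```text
t 0.1 tcp [ 0.1908 -0.6471  0.2049] F [-0.5 -0.7 -0.6] gap 0.0942 yaw 0.2868 press-mm [-579.3 -479.6  204.9]
(30, -150, 300) [ 0.687 -0.164  0.3  ] units [15.317 -8.087 -2.371]
(30, -150, 209) [ 0.687 -0.164  0.209] units [15.317 -8.084 -0.096]
(30, -200, 209) [ 0.701 -0.212  0.209] units [15.304 -6.835 -0.097]
(253, 258) [[-89. 286.  91.]] [0.454 0.223 0.091]
(237, 247) [[-57. 282. 178.]] [0.485 0.229 0.178]
(265, 239) [[-108.  310.  184.]] [0.429 0.241 0.184]
[-125.44085558  248.28970545   85.03643138] [-45.75704934 322.43402578 192.04625847]
```

Emit:
apply_moves(
  commands=[
    {"travel":[0,0,-1.2]},
    {"travel":[0,0,-2.4]},
    {"travel":[1.2,-0.6,-2.4]},
    {"travel":[2.5,-1.3,-2.4]},
    {"travel":[3.8,-2.0,-2.4]},
    {"travel":[5.1,-2.7,-2.4]},
    {"travel":[6.4,-3.4,-2.4]},
    {"travel":[7.7,-4.1,-2.4]},
    {"travel":[9.0,-4.8,-2.4]},
    {"travel":[10.3,-5.5,-2.4]},
    {"travel":[11.6,-6.2,-2.4]},
    {"travel":[12.9,-6.8,-2.4]},
    {"travel":[14.1,-7.5,-2.4]},
    {"travel":[15.0,-7.9,-2.4],"twist":[0,0,0.6]},
    {"travel":[15.32,-8.09,-2.4],"twist":[0,0,0.6]},
    {"travel":[15.32,-8.09,-2.4],"twist":[0,0,0.6]},
    {"travel":[15.32,-8.09,-2.4],"twist":[0,0,0.6]},
  ],
  gripper=0.5,
  force=20,
)

```text
schema error: expected keys travel, twist
```

Run:
```python
from h import *
rel((30,-150,300),(30,-150,209),(30,-200,209))
im,d=cams.read_camera("side");cv2.imwrite("pics/s1.png",cv2.resize(im[60:310,180:500],(800,625))[:600])
im,d=cams.read_camera("top");cv2.imwrite("pics/t1.png",cv2.resize(im[60:310,260:580],(800,625))[:600])
```

```text
t 0.1 tcp [ 0.1908 -0.6471  0.2049] F [-0.5 -0.7 -0.6] gap 0.0942 yaw 0.2868 press-mm [-579.3 -479.6  204.9]
(30, -150, 300) [ 0.687 -0.164  0.3  ] units [15.317 -8.087 -2.371]
(30, -150, 209) [ 0.687 -0.164  0.209] units [15.317 -8.084 -0.096]
(30, -200, 209) [ 0.701 -0.212  0.209] units [15.304 -6.835 -0.097]
```

View pics/s1.png

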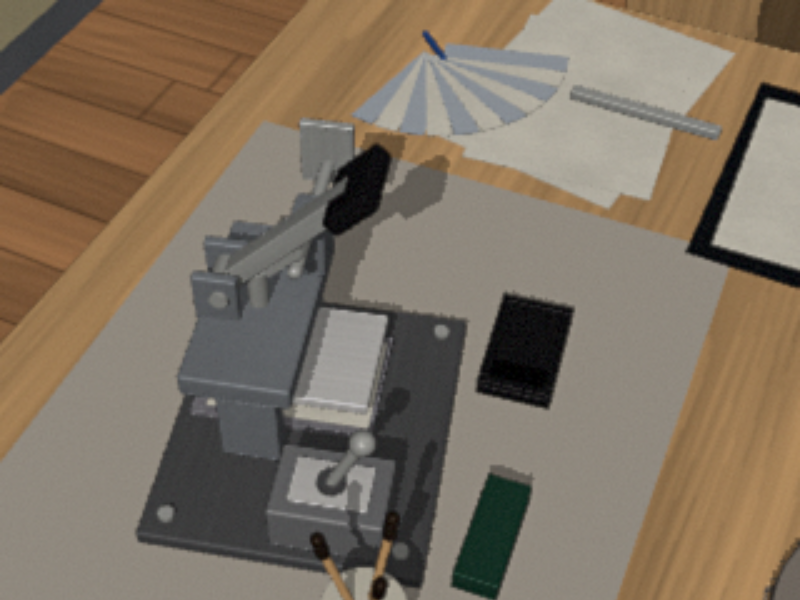

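View pics/t1.png

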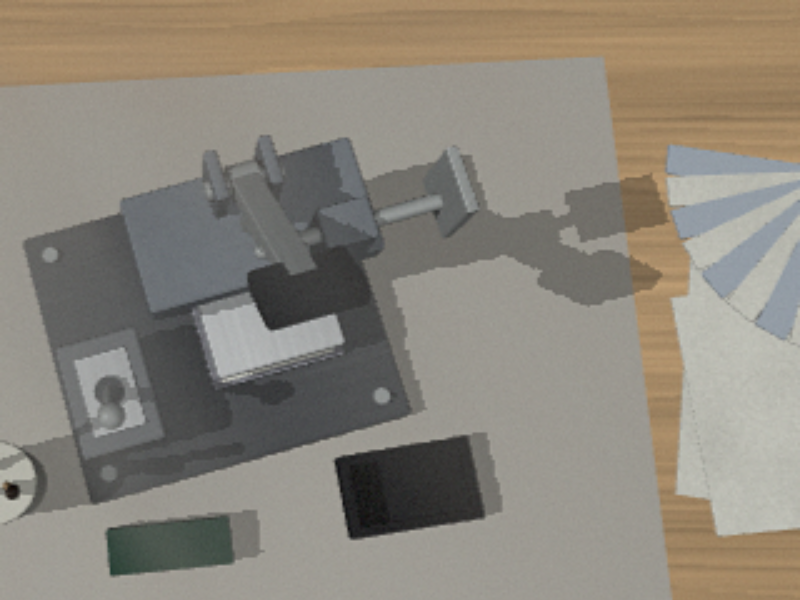

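The move was refused, since every row needs a twist. The pictures show the press untouched, with the bolt in (tab at about (455,190) in the top crop) and the lever up.

Emit:
apply_moves(
  commands=[
    {"travel":[0,0,-1.2],"twist":[0,0,0]},
    {"travel":[0,0,-2.4],"twist":[0,0,0]},
    {"travel":[1.2,-0.6,-2.4],"twist":[0,0,0]},
    {"travel":[2.5,-1.3,-2.4],"twist":[0,0,0]},
    {"travel":[3.8,-2.0,-2.4],"twist":[0,0,0]},
    {"travel":[5.1,-2.7,-2.4],"twist":[0,0,0]},
    {"travel":[6.4,-3.4,-2.4],"twist":[0,0,0]},
    {"travel":[7.7,-4.1,-2.4],"twist":[0,0,0]},
    {"travel":[9.0,-4.8,-2.4],"twist":[0,0,0]},
    {"travel":[10.3,-5.5,-2.4],"twist":[0,0,0]},
    {"travel":[11.6,-6.2,-2.4],"twist":[0,0,0]},
    {"travel":[12.9,-6.8,-2.4],"twist":[0,0,0]},
    {"travel":[14.1,-7.5,-2.4],"twist":[0,0,0]},
    {"travel":[15.0,-7.9,-2.4],"twist":[0,0,0.6]},
    {"travel":[15.32,-8.09,-2.4],"twist":[0,0,0.6]},
    {"travel":[15.32,-8.09,-2.4],"twist":[0,0,0.6]},
    {"travel":[15.32,-8.09,-2.4],"twist":[0,0,0.6]},
  ],
  gripper=0.5,
  force=20,
)

```text
t: 2.33
tcp_pos: [0.6863, -0.1654, 0.3016]
tcp_rot: [[0.963, 0.271, -0.0], [0.271, -0.963, -0.001], [-0.0, 0.001, -1.0]]
ft_force: [1.3, 0.0, 0.6]
finger_gap: 0.0466
```

Run:
```python
from h import *
rel((30,-150,300),(30,-150,209),(30,-200,209))
im,d=cams.read_camera("side");cv2.imwrite("pics/s2.png",cv2.resize(im[60:310,180:500],(768,600)))
```

```text
t 2.325 tcp [ 0.6863 -0.1654  0.3016] F [1.3 0.  0.6] gap 0.0466 yaw 0.2745 press-mm [  28.8 -151.5  301.6]
(30, -150, 300) [ 0.687 -0.164  0.3  ] units [ 0.03  -0.039  0.041]
(30, -150, 209) [ 0.687 -0.164  0.209] units [ 0.031 -0.04   2.316]
(30, -200, 209) [ 0.701 -0.212  0.209] units [0.033 1.21  2.317]
```

View pics/s2.png

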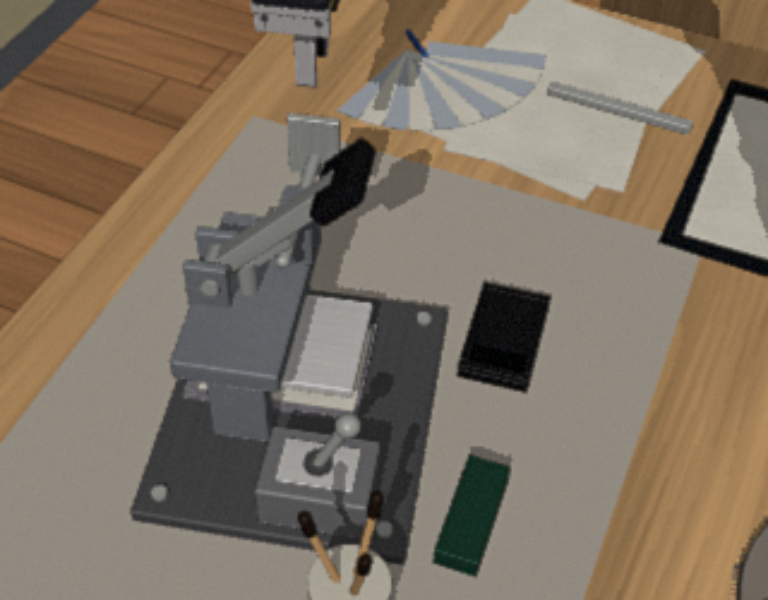

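The finger at (305,60) is right above the tab at (313,140), so I'll descend and close.

Emit:
apply_moves(
  commands=[
    {"travel":[0.03,-0.03,0.6],"twist":[0,0,0]},
    {"travel":[0.03,-0.03,1.2],"twist":[0,0,0]},
    {"travel":[0.03,-0.03,1.8],"twist":[0,0,0]},
    {"travel":[0.03,-0.03,2.3],"twist":[0,0,0]},
    {"travel":[0.03,-0.03,2.3],"twist":[0,0,0]},
    {"travel":[0.03,-0.03,2.3],"twist":[0,0,0]},
  ],
)

```text
t: 3.12
tcp_pos: [0.6883, -0.1626, 0.2105]
tcp_rot: [[0.962, 0.272, 0.001], [0.272, -0.962, -0.0], [0.001, 0.0, -1.0]]
ft_force: [-0.2, -0.0, 0.6]
finger_gap: 0.0471
```

Emit:
apply_moves(
  commands=[
    {"travel":[0,0,0],"twist":[0,0,0]},
    {"travel":[0,0,0],"twist":[0,0,0]},
    {"travel":[0,0,0],"twist":[0,0,0]},
    {"travel":[0,0,0],"twist":[0,0,0]},
    {"travel":[0,0,0],"twist":[0,0,0]},
  ],
  gripper=1.0,
  force=25,
)

```text
t: 3.75
tcp_pos: [0.6885, -0.1639, 0.2098]
tcp_rot: [[0.962, 0.272, 0.001], [0.272, -0.962, -0.002], [0.001, 0.002, -1.0]]
ft_force: [5.4, -7.5, -0.7]
finger_gap: 0.0101
```

Emit:
apply_moves(
  commands=[
    {"travel":[0,0.2,0],"twist":[0,0,0]},
    {"travel":[0,0.4,0],"twist":[0,0,0]},
    {"travel":[0,0.6,0],"twist":[0,0,0]},
    {"travel":[0,0.8,0],"twist":[0,0,0]},
    {"travel":[0,1.0,0],"twist":[0,0,0]},
    {"travel":[0,1.1,0],"twist":[0,0,0]},
    {"travel":[0,1.2,0],"twist":[0,0,0]},
    {"travel":[0,1.2,0],"twist":[0,0,0]},
    {"travel":[0,1.2,0],"twist":[0,0,0]},
  ],
)

```text
t: 4.88
tcp_pos: [0.7014, -0.2095, 0.2097]
tcp_rot: [[0.962, 0.272, 0.001], [0.272, -0.962, -0.001], [0.001, 0.001, -1.0]]
ft_force: [0.3, -3.4, 4.4]
finger_gap: 0.0096
```

Run:
```python
from h import *
rel((30,-200,209))
```

```text
t 4.875 tcp [ 0.7014 -0.2095  0.2097] F [ 0.3 -3.4  4.4] gap 0.0096 yaw 0.2755 press-mm [  31.3 -198.1  209.7]
(30, -200, 209) [ 0.701 -0.212  0.209] units [-0.032  0.048  0.017]
```

Emit:
apply_moves(
  commands=[
    {"travel":[0,0.05,0],"twist":[0,0,0]},
    {"travel":[0,0.1,0],"twist":[0,0,0]},
    {"travel":[0,0.15,0],"twist":[0,0,0]},
    {"travel":[0,0.15,0],"twist":[0,0,0]},
  ],
)

```text
t: 5.38
tcp_pos: [0.7022, -0.2122, 0.2095]
tcp_rot: [[0.962, 0.274, -0.002], [0.274, -0.962, 0.002], [-0.001, -0.003, -1.0]]
ft_force: [-8.6, 9.6, 9.2]
finger_gap: 0.0094
```

Run:
```python
from h import *
rel((30,-200,209))
```

```text
t 5.375 tcp [ 0.7022 -0.2122  0.2095] F [-8.6  9.6  9.2] gap 0.0094 yaw 0.2777 press-mm [  31.4 -200.8  209.5]
(30, -200, 209) [ 0.701 -0.212  0.209] units [-0.034 -0.021  0.013]
```

Emit:
apply_moves(
  commands=[
    {"travel":[0,0,0],"twist":[0,0,0]},
    {"travel":[0,0,0],"twist":[0,0,0]},
    {"travel":[0,0,0],"twist":[0,0,0]},
    {"travel":[0,0,-0.5],"twist":[0,0,0]},
    {"travel":[0,0,-1.2],"twist":[0,0,0]},
    {"travel":[0,0,-2.2],"twist":[0,0,0]},
    {"travel":[0,0,-3.3],"twist":[0,0,0]},
    {"travel":[0,0,-3.5],"twist":[0,0,0]},
    {"travel":[0,0,-3.5],"twist":[0,0,0]},
  ],
  gripper=0.5,
)

```text
t: 6.5
tcp_pos: [0.7029, -0.2142, 0.3507]
tcp_rot: [[0.962, 0.273, 0.002], [0.273, -0.962, -0.0], [0.001, 0.001, -1.0]]
ft_force: [0.1, 0.4, -1.1]
finger_gap: 0.047
```

Run:
```python
from h import *
rel((-21,0,345),(-21,0,310),(-84,0,190))
im,d=cams.read_camera("side");cv2.imwrite("pics/s3.png",cv2.resize(im[60:310,180:500],(768,600)))
W=cloud("side",d);Q=topress(W.reshape(-1,3),PR)*1e3
m=(d.ravel()>0)&(Q[:,2]>215)&(Q[:,2]<240)&(abs(Q[:,0]-30)<35)&(Q[:,1]<-120)&(Q[:,1]>-260);print(m.sum(),np.percentile(Q[m],[5,50,95],axis=0).round(1))
for b in(0,50): print(b,proj("side",toworld(np.array([[2.5,-150-b,241.5],[57.5,-150-b,241.5]])/1e3,PR)))
L=lever(Q/1e3,0)*1e3
for a in np.arange(-.05,.2,.02):
  L=lever(Q/1e3,a)*1e3;mm=(abs(L[:,1])<35)&(L[:,0]>162)&(L[:,0]<208)&(abs(L[:,2]-11)<25)&(d.ravel()>0);print(round(a,2),mm.sum(),np.median(L[mm,2]),np.std(L[mm,2]))
```

```text
t 6.5 tcp [ 0.7029 -0.2142  0.3507] F [ 0.1  0.4 -1.1] gap 0.047 yaw 0.2762 press-mm [  31.5 -203.   350.7]
(-21, 0, 345) [ 0.597 -0.033  0.345] units [-1.313 -5.075  0.137]
(-21, 0, 310) [ 0.597 -0.033  0.31 ] units [-1.315 -5.075  1.012]
(-84, 0, 190) [ 0.536 -0.05   0.19 ] units [-2.894 -5.077  4.01 ]
162 [[   6.5 -198.8  216.8]
 [  30.5 -196.1  228.2]
 [  54.1 -193.3  238.5]]
0 [[321.23476231 110.96044487]
 [299.56368559 108.54002875]]
50 [[324.81947763  98.50004118]
 [303.6846287   96.21553068]]
-0.05 264 2.2906661244320796 2.3996705021179197
-0.03 267 5.938561992529124 3.0045405467264064
-0.01 270 9.663753865246704 3.8108924823639265
0.01 272 13.362648137331774 3.821618665968164
0.03 271 17.082264443635115 3.8687617060494617
0.05 272 20.846490671870107 3.916176991533234
0.07 275 24.55386870390136 3.9779020788264425
0.09 278 28.343231008300307 4.0618536165500325
0.11 285 31.979576219161643 4.15311157581943
0.13 156 34.17420933160248 4.52865682305224
0.15 26 28.957454746994394 6.603434819784418
0.17 16 29.167192978150695 5.236291444923703
0.19 14 31.720628261478033 4.509599009615946
```

View pics/s3.png

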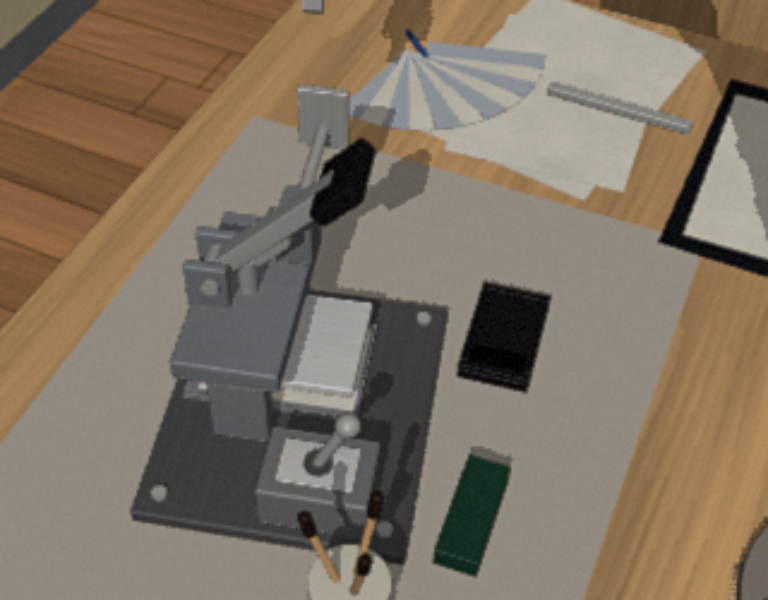

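Emit:
apply_moves(
  commands=[
    {"travel":[0,0,-0.4],"twist":[0,0,0]},
    {"travel":[-0.3,-1.2,-0.5],"twist":[0,0,0]},
    {"travel":[-0.6,-2.4,-0.5],"twist":[0,0,0]},
    {"travel":[-0.9,-3.6,-0.5],"twist":[0,0,0]},
    {"travel":[-1.2,-4.6,-0.5],"twist":[0,0,0]},
    {"travel":[-1.35,-5.08,-0.5],"twist":[0,0,0]},
    {"travel":[-1.35,-5.08,-0.2],"twist":[0,0,0]},
    {"travel":[-1.35,-5.08,0.2],"twist":[0,0,0]},
    {"travel":[-1.35,-5.08,0.2],"twist":[0,0,0]},
  ],
  gripper=1.0,
)

```text
t: 7.68
tcp_pos: [0.595, -0.0347, 0.3392]
tcp_rot: [[0.963, 0.271, -0.003], [0.271, -0.963, 0.0], [-0.003, -0.001, -1.0]]
ft_force: [0.2, 0.8, 0.4]
finger_gap: 0.0003
```

Run:
```python
from h import *
Q=topress(cloud("side",np.load("side0.npy")).reshape(-1,3),PR)*1e3
m=(Q[:,2]>215)&(Q[:,2]<240)&(abs(Q[:,0]-30)<35)&(Q[:,1]<-120)&(Q[:,1]>-260);print(m.sum(),np.percentile(Q[m],[5,50,95],axis=0).round(1))
P=[]
for a in(0,.1,.2,.3,.4,.5,.6,.7,.76,.8):
    e=.8-a;P.append((round(100-183*np.cos(e)+11*np.sin(e),1),0,round(165+183*np.sin(e)+11*np.cos(e),1)))
rel(*P)
```

```text
172 [[   5.2 -150.9  216.1]
 [  30.6 -148.1  227.7]
 [  54.1 -145.2  238.8]]
t 7.675 tcp [ 0.595  -0.0347  0.3392] F [0.2 0.8 0.4] gap 0.0003 yaw 0.2747 press-mm [-23.3  -0.9 339.2]
(np.float64(-19.6), 0, np.float64(303.9)) [ 0.598 -0.033  0.304] units [ 0.096 -0.022  0.882]
(np.float64(-32.9), 0, np.float64(291.3)) [ 0.586 -0.036  0.291] units [-0.235 -0.021  1.198]
(np.float64(-44.8), 0, np.float64(277.4)) [ 0.574 -0.04   0.277] units [-0.531 -0.02   1.547]
(np.float64(-55.3), 0, np.float64(262.4)) [ 0.564 -0.043  0.262] units [-0.793 -0.019  1.923]
(np.float64(-64.3), 0, np.float64(246.4)) [ 0.555 -0.045  0.246] units [-1.016 -0.019  2.323]
(np.float64(-71.6), 0, np.float64(229.6)) [ 0.548 -0.047  0.23 ] units [-1.197 -0.018  2.744]
(np.float64(-77.2), 0, np.float64(212.1)) [ 0.543 -0.049  0.212] units [-1.336 -0.017  3.182]
(np.float64(-81.0), 0, np.float64(194.2)) [ 0.539 -0.05   0.194] units [-1.429 -0.017  3.63 ]
(np.float64(-82.4), 0, np.float64(183.3)) [ 0.538 -0.05   0.183] units [-1.464 -0.016  3.902]
(np.float64(-83.0), 0, np.float64(176.0)) [ 0.537 -0.05   0.176] units [-1.478 -0.016  4.085]
```

Run:
```python
from h import *
for n in("side","top"):
    im,d=cams.read_camera(n);np.save(n+"4.npy",d);np.save(n+"4im.npy",im)
    for f in("0","4"):
        d=np.load(n+f+".npy");Q=topress(cloud(n,d).reshape(-1,3),PR)*1e3
        m=(Q[:,2]>185)&(Q[:,2]<246)&(abs(Q[:,0]-30)<22)&(Q[:,1]<-120)&(Q[:,1]>-260)
        t=m&(Q[:,2]>239)
        print(n,f,m.sum(),np.percentile(Q[m,1],[2,10,50,90,98]).round(1),'top edge',t.sum(),np.median(Q[t,1]) if t.any() else None,Q[m,2].max())
im=np.load("top4im.npy");cv2.imwrite("pics/t4.png",cv2.resize(im[60:310,260:580],(768,600)))
```

```text
side 0 353 [-154.7 -150.5 -147.8 -143.4 -123.7] top edge 57 -149.73384611518463 244.47348849710426
side 4 148 [-198.5 -197.1 -171.8 -129.9 -122.9] top edge 0 None 214.0497798757395
top 0 403 [-156.7 -153.2 -147.9 -131.8 -122.9] top edge 110 -152.07434297826018 243.4240767721878Traceback (most recent call last):
  File "<stdin>", line 8, in <module>
    return _quantile_unchecked(
        a, q, axis, out, overwrite_input, method, keepdims, weights)
    return _ureduce(a,
                    func=_quantile_ureduce_func,
    ...<5 lines>...
                    overwrite_input=overwrite_input,
                    method=method)
    r = func(a, **kwargs)
    result = _quantile(arr,
                       quantiles=q,
    ...<2 lines>...
                       out=out,
                       weights=wgt)
    slices_having_nans = np.isnan(arr[-1, ...])
                                  ~~~^^^^^^^^^
IndexError: index -1 is out of bounds for axis 0 with size 0
```

The side view puts the bolt 48–50 mm out, which is ambiguous against its 50 mm stop. I'll nudge the tab outward with the closed fingers to make sure.

Emit:
apply_moves(
  commands=[
    {"travel":[0.3,0.8,-0.5],"twist":[0,0,0]},
    {"travel":[0.7,2.0,-0.5],"twist":[0,0,0]},
    {"travel":[1.1,3.2,-0.5],"twist":[0,0,0]},
    {"travel":[1.33,4.0,-0.5],"twist":[0,0,0]},
    {"travel":[1.33,4.0,0.5],"twist":[0,0,0]},
    {"travel":[1.33,4.0,1.6],"twist":[0,0,0]},
    {"travel":[1.33,4.0,2.7],"twist":[0,0,0]},
    {"travel":[1.33,4.0,3.35],"twist":[0,0,0]},
    {"travel":[1.33,4.0,3.35],"twist":[0,0,0]},
    {"travel":[1.33,4.2,3.35],"twist":[0,0,0]},
    {"travel":[1.33,4.4,3.35],"twist":[0,0,0]},
    {"travel":[1.33,4.5,3.35],"twist":[0,0,0]},
    {"travel":[1.33,4.5,3.35],"twist":[0,0,0]},
  ],
)

```text
t: 9.4
tcp_pos: [0.6958, -0.1926, 0.2078]
tcp_rot: [[0.962, 0.272, 0.0], [0.272, -0.962, -0.0], [0.0, 0.0, -1.0]]
ft_force: [0.6, 0.4, 0.4]
finger_gap: -0.0001
```

Run:
```python
from h import *
rel((30,-182.5,205))
```

```text
t 9.4 tcp [ 0.6958 -0.1926  0.2078] F [0.6 0.4 0.4] gap -0.0001 yaw 0.2756 press-mm [  30.5 -180.3  207.8]
(30, -182.5, 205) [ 0.696 -0.195  0.205] units [-0.012  0.055  0.071]
```

Emit:
apply_moves(
  commands=[
    {"travel":[0,0.05,0],"twist":[0,0,0]},
    {"travel":[0,0.1,0],"twist":[0,0,0]},
    {"travel":[0,0.15,0],"twist":[0,0,0]},
    {"travel":[0,0.2,0],"twist":[0,0,0]},
    {"travel":[0,0.2,0],"twist":[0,0,0]},
  ],
)

```text
t: 10.02
tcp_pos: [0.6968, -0.1955, 0.2074]
tcp_rot: [[0.961, 0.276, -0.003], [0.276, -0.961, 0.005], [-0.002, -0.005, -1.0]]
ft_force: [-12.1, 17.2, 7.4]
finger_gap: 0.0006
```

Run:
```python
from h import *
rel((30,-182.5,205))
```

```text
t 10.025 tcp [ 0.6968 -0.1955  0.2074] F [-12.1  17.2   7.4] gap 0.0006 yaw 0.2792 press-mm [  30.7 -183.4  207.4]
(30, -182.5, 205) [ 0.696 -0.195  0.205] units [-0.018 -0.022  0.06 ]
```

21 N against 3 N of friction with no further travel means the bolt is on its stop. Next is the lever.

Emit:
apply_moves(
  commands=[
    {"travel":[0,-0.3,0],"twist":[0,0,0]},
    {"travel":[0,-0.7,0],"twist":[0,0,0]},
    {"travel":[0,-0.7,-1],"twist":[0,0,0]},
    {"travel":[0,-0.7,-2.2],"twist":[0,0,0]},
    {"travel":[0,-0.7,-3.4],"twist":[0,0,0]},
    {"travel":[0,-0.8,-4],"twist":[0,0,0]},
    {"travel":[-0.4,-1.8,-4],"twist":[0,0,0]},
    {"travel":[-0.8,-3.0,-4],"twist":[0,0,0]},
    {"travel":[-1.1,-4.1,-4],"twist":[0,0,0]},
    {"travel":[-1.25,-4.7,-4],"twist":[0,0,0]},
    {"travel":[-1.25,-4.7,-3.4],"twist":[0,0,0]},
    {"travel":[-1.25,-4.7,-3.2],"twist":[0,0,0]},
    {"travel":[-1.25,-4.7,-3.2],"twist":[0,0,0]},
  ],
)

```text
t: 11.65
tcp_pos: [0.5984, -0.033, 0.3351]
tcp_rot: [[0.962, 0.272, -0.001], [0.272, -0.962, -0.0], [-0.001, -0.0, -1.0]]
ft_force: [-0.1, -0.6, -0.1]
finger_gap: 0.0011
```

Run:
```python
from h import *
P=[]
for a in(0,.1,.2,.3,.4,.5,.6,.7,.76,.8):
    e=.8-a;P.append((float(round(100-183*np.cos(e)+11*np.sin(e),1)),0,float(round(165+183*np.sin(e)+11*np.cos(e),1))))
rel(*P)
```

```text
t 11.65 tcp [ 0.5984 -0.033   0.3351] F [-0.1 -0.6 -0.1] gap 0.0011 yaw 0.2755 press-mm [-1.950e+01 -2.000e-01  3.351e+02]
(-19.6, 0, 303.9) [ 0.598 -0.033  0.304] units [-0.001 -0.004  0.781]
(-32.9, 0, 291.3) [ 0.586 -0.036  0.291] units [-0.333 -0.004  1.096]
(-44.8, 0, 277.4) [ 0.574 -0.04   0.277] units [-0.63  -0.003  1.444]
(-55.3, 0, 262.4) [ 0.564 -0.043  0.262] units [-0.892 -0.003  1.819]
(-64.3, 0, 246.4) [ 0.555 -0.045  0.246] units [-1.117 -0.003  2.219]
(-71.6, 0, 229.6) [ 0.548 -0.047  0.23 ] units [-1.299e+00 -2.000e-03  2.639e+00]
(-77.2, 0, 212.1) [ 0.543 -0.049  0.212] units [-1.439e+00 -2.000e-03  3.077e+00]
(-81.0, 0, 194.2) [ 0.539 -0.05   0.194] units [-1.533e+00 -2.000e-03  3.525e+00]
(-82.4, 0, 183.3) [ 0.538 -0.05   0.183] units [-1.568e+00 -2.000e-03  3.797e+00]
(-83.0, 0, 176.0) [ 0.537 -0.05   0.176] units [-1.583e+00 -2.000e-03  3.980e+00]
```

Emit:
apply_moves(
  commands=[
    {"travel":[0,0,0.4],"twist":[0,0,0]},
    {"travel":[0,0,0.6],"twist":[0,0,0]},
    {"travel":[0,0,0.78],"twist":[0,0,0]},
    {"travel":[-0.17,0,0.94],"twist":[0,0,0]},
    {"travel":[-0.33,0,1.1],"twist":[0,0,0]},
    {"travel":[-0.48,0,1.27],"twist":[0,0,0]},
    {"travel":[-0.63,0,1.44],"twist":[0,0,0]},
    {"travel":[-0.76,0,1.63],"twist":[0,0,0]},
    {"travel":[-0.89,0,1.82],"twist":[0,0,0]},
    {"travel":[-1.0,0,2.02],"twist":[0,0,0]},
    {"travel":[-1.12,0,2.22],"twist":[0,0,0]},
  ],
)

```text
t: 13.02
tcp_pos: [0.555, -0.0448, 0.2461]
tcp_rot: [[0.962, 0.273, -0.0], [0.273, -0.962, 0.0], [-0.0, -0.0, -1.0]]
ft_force: [1.0, 0.7, 0.1]
finger_gap: 0.0002
```

Run:
```python
from h import *
rel((-71.6,0,229.6),(-77.2,0,212.1),(-81,0,194.2),(-82.4,0,183.3),(-83,0,176))
im,d=cams.read_camera("side");cv2.imwrite("pics/s5.png",cv2.resize(im[60:310,180:500],(768,600)))
```

```text
t 13.025 tcp [ 0.555  -0.0448  0.2461] F [1.  0.7 0.1] gap 0.0002 yaw 0.2763 press-mm [-64.5   0.3 246.1]
(-71.6, 0, 229.6) [ 0.548 -0.047  0.23 ] units [-0.177  0.007  0.413]
(-77.2, 0, 212.1) [ 0.543 -0.049  0.212] units [-0.317  0.007  0.851]
(-81, 0, 194.2) [ 0.539 -0.05   0.194] units [-0.412  0.007  1.298]
(-82.4, 0, 183.3) [ 0.538 -0.05   0.183] units [-0.447  0.007  1.571]
(-83, 0, 176) [ 0.537 -0.05   0.176] units [-0.462  0.007  1.753]
```

View pics/s5.png

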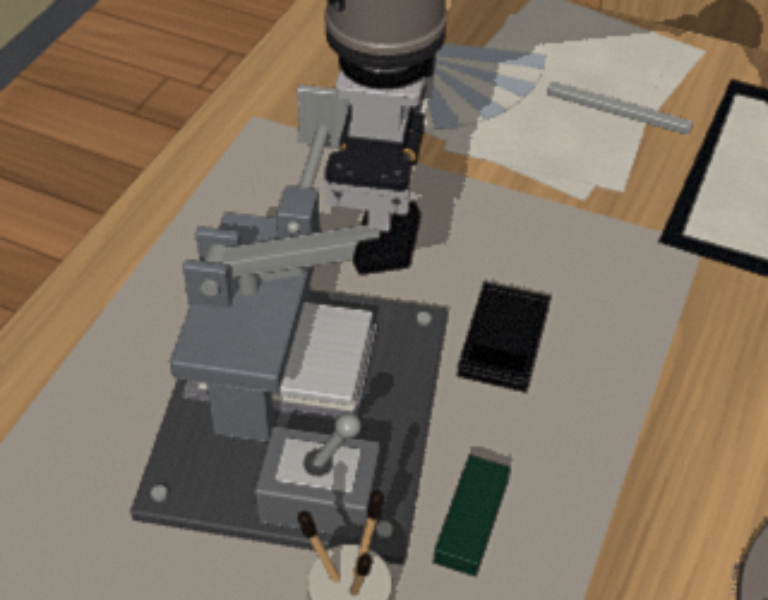

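The lever is moving freely with the fingertips on the handle (finger at (385,215), handle at (385,245)), so I'll carry on down.

Emit:
apply_moves(
  commands=[
    {"travel":[-0.09,0,0.2],"twist":[0,0,0]},
    {"travel":[-0.18,0,0.41],"twist":[0,0,0]},
    {"travel":[-0.25,0,0.63],"twist":[0,0,0]},
    {"travel":[-0.32,0,0.85],"twist":[0,0,0]},
    {"travel":[-0.37,0,1.07],"twist":[0,0,0]},
    {"travel":[-0.41,0,1.3],"twist":[0,0,0]},
    {"travel":[-0.44,0,1.45],"twist":[0,0,0]},
    {"travel":[-0.45,0,1.57],"twist":[0,0,0]},
    {"travel":[-0.45,0,1.57],"twist":[0,0,0]},
  ],
)

```text
t: 14.2
tcp_pos: [0.538, -0.0497, 0.1839]
tcp_rot: [[0.962, 0.273, -0.0], [0.273, -0.962, 0.0], [-0.0, -0.0, -1.0]]
ft_force: [-1.3, -0.5, 1.3]
finger_gap: 0.0008
```

Emit:
apply_moves(
  commands=[
    {"travel":[0,0,0.07],"twist":[0,0,0]},
    {"travel":[0,0,0.14],"twist":[0,0,0]},
    {"travel":[0,0,0.14],"twist":[0,0,0]},
    {"travel":[0,0,0.14],"twist":[0,0,0]},
  ],
)

```text
t: 14.7
tcp_pos: [0.5385, -0.0496, 0.1828]
tcp_rot: [[0.962, 0.272, 0.002], [0.272, -0.962, -0.001], [0.002, 0.002, -1.0]]
ft_force: [-29.3, 0.9, 72.1]
finger_gap: 0.0006
```

Emit:
apply_moves(
  commands=[
    {"travel":[0,0,-0.2],"twist":[0,0,0]},
    {"travel":[0,0,-1],"twist":[0,0,0]},
    {"travel":[0,0,-2],"twist":[0,0,0]},
    {"travel":[-0.6,-1.0,-2],"twist":[0,0,0]},
    {"travel":[-0.9,-2.2,-2],"twist":[0,0,0]},
    {"travel":[-0.9,-3.3,-2],"twist":[0,0,0]},
    {"travel":[-0.9,-4.1,-2],"twist":[0,0,0]},
    {"travel":[-0.9,-4.1,-2],"twist":[0,0,0]},
  ],
)

```text
t: 15.7
tcp_pos: [0.4582, 0.1004, 0.2585]
tcp_rot: [[0.961, 0.276, 0.001], [0.276, -0.961, 0.0], [0.001, -0.0, -1.0]]
ft_force: [-0.0, -0.3, -0.1]
finger_gap: 0.0007
```

Run:
```python
from h import *
rel((-110,165,240),(-110,165,142),(-40,165,142))
for n in("side","top"):
    im,d=cams.read_camera(n);cv2.imwrite(f"pics/{n}6.png",im)
    Q=topress(cloud(n,d).reshape(-1,3),PR);d=d.ravel()
    e=.04;L=lever(Q,.76)*1e3
    m=(d>0)&(abs(L[:,1])<33)&(L[:,0]>162)&(L[:,0]<207)&(abs(L[:,2]-11)<20)
    A=np.c_[L[m,0],np.ones(m.sum())]
    if m.sum()>20: print(n,m.sum(),np.median(L[m,2]), 'angle est', .76-np.arctan((np.median(L[m,2])-11)/185))
    B=(d>0)&(Q[:,2]>.14)&(Q[:,2]<.175)&(abs(Q[:,1]-.165)<.02)&(Q[:,0]<.0)&(Q[:,0]>-.1);print('ball',B.sum(),np.median(Q[B],axis=0).round(4))
    Q=Q*1e3;t=(d>0)&(Q[:,2]>215)&(Q[:,2]<246)&(abs(Q[:,0]-30)<25)&(Q[:,1]<-120)&(Q[:,1]>-260);print('tab',t.sum(),np.median(Q[t],axis=0).round(1))
    t&=Q[:,2]>239.5;print('tabtop',t.sum(),np.median(Q[t],axis=0).round(1))
```

```text
t 15.7 tcp [0.4582 0.1004 0.2585] F [-0.  -0.3 -0.1] gap 0.0007 yaw 0.2799 press-mm [-118.1  166.4  258.5]
(-110, 165, 240) [0.466 0.101 0.24 ] units [0.202 0.037 0.463]
(-110, 165, 142) [0.466 0.101 0.142] units [0.2   0.037 2.913]
(-40, 165, 142) [0.534 0.12  0.142] units [1.95  0.043 2.914]
ball 98 [-0.063   0.1694  0.1613]
tab 204 [  29.9 -196.7  233. ]
tabtop 61 [  29.8 -198.9  242.3]
top 706 10.811893762442825 angle est 0.7610167901228749
ball 0 [nan nan nan]
tab 267 [  29.7 -196.6  238.6]
tabtop 121 [  29.8 -200.3  241.1]
  return _methods._mean(a, axis=axis, dtype=dtype,
  ret = um.true_divide(
```

View pics/side6.png

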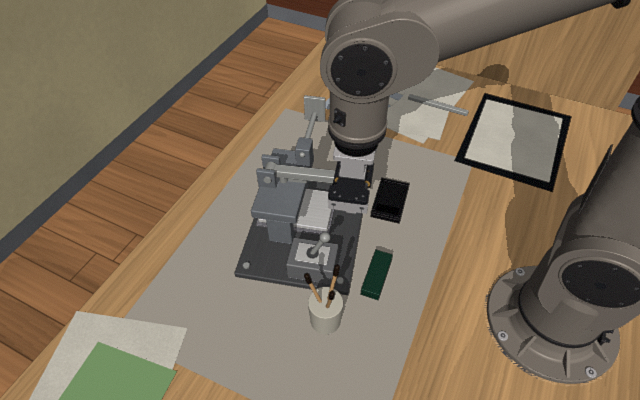

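View pics/top6.png

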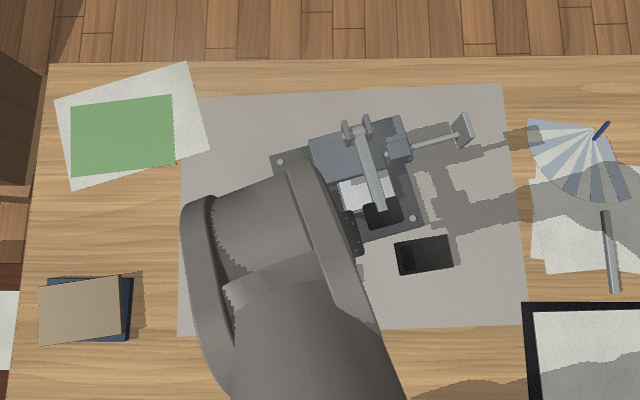

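The lever is down (0.761 by the top view) and the tab is at y −199 to −200, so the bolt is fully out. Next is the toggle.

Emit:
apply_moves(
  commands=[
    {"travel":[0,0.03,0.9],"twist":[0,0,0]},
    {"travel":[0,0.03,1.9],"twist":[0,0,0]},
    {"travel":[0,0.03,2.9],"twist":[0,0,0]},
    {"travel":[0,0.03,2.9],"twist":[0,0,0]},
    {"travel":[0.4,0.03,2.9],"twist":[0,0,0]},
    {"travel":[0.7,0.03,2.9],"twist":[0,0,0]},
    {"travel":[0.9,0.03,2.9],"twist":[0,0,0]},
    {"travel":[1.1,0.03,2.9],"twist":[0,0,0]},
    {"travel":[1.3,0.03,2.9],"twist":[0,0,0]},
    {"travel":[1.5,0.03,2.9],"twist":[0,0,0]},
    {"travel":[1.65,0.03,2.9],"twist":[0,0,0]},
    {"travel":[1.8,0.03,2.9],"twist":[0,0,0]},
    {"travel":[1.8,0.03,2.9],"twist":[0,0,0]},
  ],
)

```text
t: 17.42
tcp_pos: [0.5286, 0.117, 0.1422]
tcp_rot: [[0.962, 0.273, 0.0], [0.273, -0.962, 0.0], [0.0, -0.0, -1.0]]
ft_force: [0.1, 0.7, 0.6]
finger_gap: 0.0004
```

Run:
```python
from h import *
rel()
im,d=cams.read_camera("side");cv2.imwrite("pics/s7.png",cv2.resize(im[130:330,230:450],(660,600)))
```

```text
t 17.425 tcp [0.5286 0.117  0.1422] F [0.1 0.7 0.6] gap 0.0004 yaw 0.2763 press-mm [-45.8 163.2 142.2]
```

View pics/s7.png

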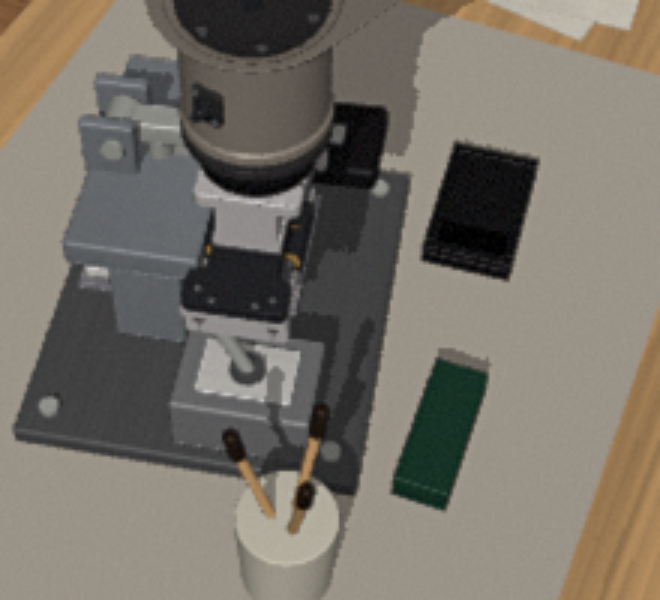

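The toggle rod at (235,350) now leans to the rear and there's no force on the tool. I'll withdraw and check everything.

Emit:
apply_moves(
  commands=[
    {"travel":[-0.4,0,0],"twist":[0,0,0]},
    {"travel":[-0.5,0,-0.8],"twist":[0,0,0]},
    {"travel":[-0.5,0,-2],"twist":[0,0,0]},
    {"travel":[-0.5,0,-3.2],"twist":[0,0,0]},
    {"travel":[-0.5,0,-4.4],"twist":[0,0,0]},
    {"travel":[-0.5,1.3,-5],"twist":[0,0,0]},
    {"travel":[-0.5,2.7,-5],"twist":[0,0,0]},
    {"travel":[-0.5,4.1,-5],"twist":[0,0,0]},
    {"travel":[-0.5,5.5,-5],"twist":[0,0,0]},
    {"travel":[-0.5,6.9,-5],"twist":[0,0,0]},
    {"travel":[-0.5,8.3,-5],"twist":[0,0,0]},
    {"travel":[-0.5,9.7,-5],"twist":[0,0,0]},
    {"travel":[-0.5,11,-5],"twist":[0,0,0]},
    {"travel":[-0.5,12,-5],"twist":[0,0,0]},
    {"travel":[-0.5,12,-5],"twist":[0,0,0]},
    {"travel":[-0.5,12,-5],"twist":[0,0,0]},
  ],
)

```text
t: 19.48
tcp_pos: [0.6394, -0.3496, 0.3422]
tcp_rot: [[0.962, 0.273, -0.0], [0.273, -0.962, 0.001], [0.0, -0.001, -1.0]]
ft_force: [0.4, 0.7, 0.1]
finger_gap: 0.0004
```

Run:
```python
from h import *
rel()
for n in("side","top"):
    im,d=cams.read_camera(n);cv2.imwrite(f"pics/{n}8.png",im)
    Q=topress(cloud(n,d).reshape(-1,3),PR);d=d.ravel()
    L=lever(Q,.76)*1e3
    m=(d>0)&(abs(L[:,1])<33)&(L[:,0]>162)&(L[:,0]<207)&(abs(L[:,2]-11)<20)
    if m.sum()>20: print(n,m.sum(),'angle est', .76-np.arctan((np.median(L[m,2])-11)/185))
    B=(d>0)&(Q[:,2]>.135)&(Q[:,2]<.175)&(abs(Q[:,1]-.165)<.02)&(Q[:,0]<.03)&(Q[:,0]>-.1);print('ball',B.sum(),np.median(Q[B],axis=0).round(4))
    Q=Q*1e3;t=(d>0)&(Q[:,2]>239.5)&(Q[:,2]<246)&(abs(Q[:,0]-30)<25)&(Q[:,1]<-120)&(Q[:,1]>-260);print('tabtop',t.sum(),np.median(Q[t],axis=0).round(1))
    for lo,hi,nm in((20,32,'low'),(86,96,'pot')):
        for f in("0",None):
            dd=np.load(n+"0.npy").ravel() if f else d; W=topress(cloud(n,dd.reshape(400,640)).reshape(-1,3),PR)*1e3
            for bx in(((-260,-140,-150,30),(-260,-140,40,220)) if nm=='low' else ((-150,-40,235,340),)):
                k=(dd>0)&(W[:,2]>lo)&(W[:,2]<hi)&(W[:,0]>bx[0])&(W[:,0]<bx[1])&(W[:,1]>bx[2])&(W[:,1]<bx[3]);print(nm,'before' if f else 'after',k.sum(),W[k].mean(0).round(1))
```

```text
t 19.475 tcp [ 0.6394 -0.3496  0.3422] F [0.4 0.7 0.1] gap 0.0004 yaw 0.2767 press-mm [ -66.5 -315.9  342.2]
side 393 angle est 0.7538858559328256
ball 110 [-0.0076  0.1692  0.1595]
tabtop 60 [  29.6 -198.8  241.8]
low before 487 [-196.9  -80.2   24.3]
low before 818 [-186.1  155.8   28.5]
low after 479 [-196.9  -80.1   24.2]
low after 811 [-186.2  155.9   28.6]
pot before 757 [-86.4 291.2  90.9]
pot after 760 [-86.4 291.3  90.9]
top 704 angle est 0.7603529785181598
ball 108 [-0.0085  0.1638  0.1609]
tabtop 116 [  29.  -200.2  241.3]
low before 610 [-200.2  -84.3   23.8]
low before 936 [-188.6  150.8   27.8]
low after 612 [-199.8  -84.    23.9]
low after 940 [-188.6  150.8   27.8]
pot before 733 [-88.9 284.4  90. ]
pot after 731 [-88.8 284.5  90.1]
```

View pics/side8.png

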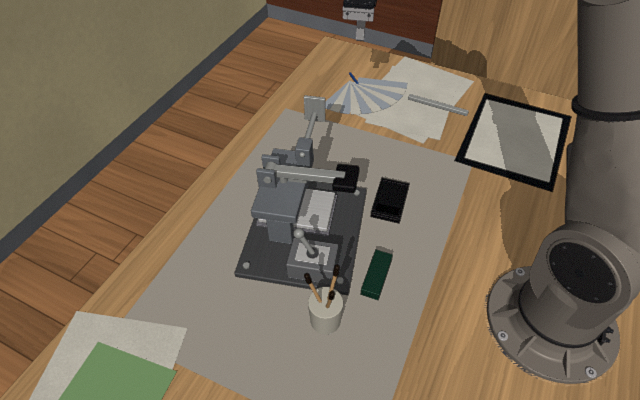

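View pics/top8.png

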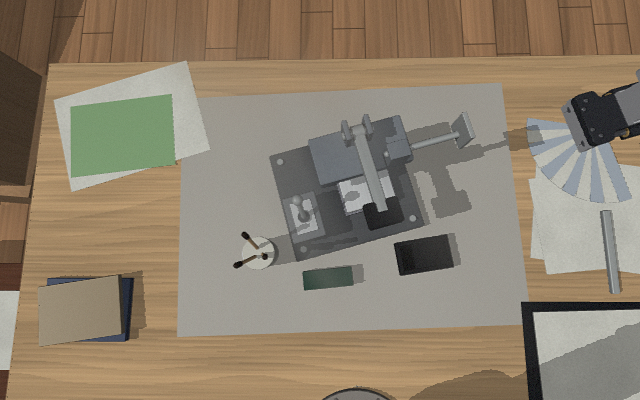

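Both views show the bolt out (tab at (465,128) in the top view), the lever down, the toggle over to the rear (ball at (299,234) in the side view), and the bystanders unmoved. I'm handing in.

```bash
python3 -c "
from cell import hand_in;print(hand_in())"
```

```text
the job is handed in; nothing more can be done
None
```

The press is set going and the job is handed in, with the three steps done in the order asked in about 19.6 s. `hand_in()` gives no verdict, so the results below come from my own checks.

- **Bolt:** I gripped the tab and drew the bolt out. The first camera check read about 48 mm against 50 mm by the gripper, so I pushed the tab again with closed fingers. It held firm at about 21 N, and the last views put the tab at y −199 to −200 mm, which is fully out.
- **Lever:** I pushed it down onto its stop. The last views read 0.760 (top) and 0.754 (side) against 0.76. The fingertips pressed on the stop with up to about 72 N for a moment; the wrist limit is 120 N.
- **Toggle:** I pushed it over and it snapped on. The ball is at press x about −8 mm, against −6 mm expected.
- **Bystanders:** the inkstone, ink-stick box and brush pot are within 0.5 mm of where they started. The arm stands clear and shows no contact force.

One move call was refused early on for a format error. Nothing moved, and I sent it again.

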